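Load the stud-numbered kit rack in fitting order

TASK

Lay the centrifuge parts in the stud-numbered kit rack in fitting order: first the bracket into the one-stud pocket, then the crank arm into the two-stud pocket, then the counterweight disc into the three-stud pocket. Lower each part in rather than dropping it and let go of it there, lying flat on the pocket floor the same way up as it is now, with the crank arm lengthwise so that it fits. Leave the two glass tubes and the spanner where they are.

Things in the scene. Friction and masses are not known exactly. Their poses are not given: they have to be found in the camera images.
- bracket_center (a point): Pewter-grey cast bracket, standing upright, like an upside-down T: foot plate 64 (along its x) x 44 x 10 mm, with an upright web 12 mm thick (across its y), 64 mm long along x, standing centred on the foot up to 48 mm above the underside. 0.25 to 0.5 kg. The point is on the web's middle, 24 mm above the underside; z is up. Grip the web across y.
- crank_center (a point): Red-painted cast crank arm lying flat: straight bar along its x, 18 mm wide (y) and 30 mm high, with a round hub 30 mm in diameter at x = -37 mm and a smaller round boss 22 mm in diameter at x = +41 mm, both 34 mm high; 104 mm long overall. 0.3 to 0.6 kg. The point is half-way along the bar, 17 mm above the underside; z is up. The bar is free to grip across y from x = -22 to +30 mm.
- disc_center (a point): Brass counterweight disc lying flat: flange 56 mm in diameter and 14 mm thick with a round central boss 26 mm in diameter on top of it, the boss reaching 40 mm above the underside. 0.27 to 0.53 kg. The point is on the axis, 20 mm above the underside; z is up. Grip the boss.
- slot1_in (a point): Pocket number 1 of the kit rack, marked by one brass stud on the dark ledge at its +x end (studs 14 mm wide). Shallow open rectangular pocket, 124 mm along its x by 74 mm along its y inside, 9 mm deep, walls 4 mm thick. The three pockets stand side by side along y, centres 86 mm apart, in any order, fixed. The point is the centre of the pocket floor (11 mm above the bench); wall tops are 9 mm above it. z is up, x along the pocket's length.
- slot2_in (a point): Pocket number 2 of the kit rack, marked by two brass studs on the dark ledge at its +x end (studs 14 mm wide). Shallow open rectangular pocket, 124 mm along its x by 74 mm along its y inside, 9 mm deep, walls 4 mm thick. The three pockets stand side by side along y, centres 86 mm apart, in any order, fixed. The point is the centre of the pocket floor (11 mm above the bench); wall tops are 9 mm above it. z is up, x along the pocket's length.
- slot3_in (a point): Pocket number 3 of the kit rack, marked by three brass studs in a row on the dark ledge at its +x end (studs 14 mm wide). Shallow open rectangular pocket, 124 mm along its x by 74 mm along its y inside, 9 mm deep, walls 4 mm thick. The three pockets stand side by side along y, centres 86 mm apart, in any order, fixed. The point is the centre of the pocket floor (11 mm above the bench); wall tops are 9 mm above it. z is up, x along the pocket's length.
- tube1_center (a point): Bystander: amber glass tube standing upright on a round foot, 90 mm tall, tube 22 mm and foot 44 mm in diameter. The point is half-way up.
- tube2_center (a point): Bystander: amber glass tube standing upright on a round foot, 90 mm tall, tube 22 mm and foot 44 mm in diameter. The point is half-way up.
- spanner_grip (a point): Bystander: steel spanner 150 mm long lying on the bench. The point is on its handle.
Things that resemble listed ones, but are neither listed nor needed, are in the scene too. There is more than one size of the part that bears crank_center; the job needs the larger. There is more than one size of the part that bears disc_center; the job needs the larger.

How it is judged:
On the way, in this order (a step that is already met when the one before it is completed fails the run):
1. the bracket lies flat in the one-stud pocket, let go (x of bracket_center in the frame of slot1_in between -0.055 and 0.055 m and y of bracket_center in the frame of slot1_in between -0.03 and 0.03 m and z of bracket_center in the frame of slot1_in between 0.02 and 0.027 m and angle between bracket_center's own z axis and vertical below 0.07 rad and contact force between the fingers and bracket below 0.1 N and linear speed of bracket below 0.03 m/s), for 0.2 s.
2. the crank arm lies flat in the two-stud pocket, let go (x of crank_center in the frame of slot2_in between -0.055 and 0.055 m and y of crank_center in the frame of slot2_in between -0.03 and 0.03 m and z of crank_center in the frame of slot2_in between 0.013 and 0.02 m and angle between crank_center's own z axis and vertical below 0.07 rad and contact force between the fingers and crank below 0.1 N and linear speed of crank below 0.03 m/s), for 0.2 s.
3. the counterweight disc lies flat in the three-stud pocket, let go (x of disc_center in the frame of slot3_in between -0.055 and 0.055 m and y of disc_center in the frame of slot3_in between -0.03 and 0.03 m and z of disc_center in the frame of slot3_in between 0.016 and 0.023 m and angle between disc_center's own z axis and vertical below 0.07 rad and contact force between the fingers and disc below 0.1 N and linear speed of disc below 0.03 m/s), for 0.2 s.
At the end, for the whole second after the job is handed in: Bracket in the one-stud pocket, crank arm in the two-stud, disc in the three-stud, filled in that order: each within 55 mm lengthwise and 30 mm crosswise of the pocket centre, on the floor within 3 mm, right way up within 4 degrees, at rest, released; tubes and spanner not moved over 30 mm (all of step 1 and all of step 2 and all of step 3); the robot touches nothing.
It fails at once if the bracket was dropped (fell freely, faster than 0.7 m/s, about 25 mm) (linear speed of bracket above 0.7 m/s and contact force between the fingers and bracket below 0.1 N).
It fails at once if the crank arm was dropped (fell freely, faster than 0.7 m/s, about 25 mm) (linear speed of crank above 0.7 m/s and contact force between the fingers and crank below 0.1 N).
It fails at once if the counterweight disc was dropped (fell freely, faster than 0.7 m/s, about 25 mm) (linear speed of disc above 0.7 m/s and contact force between the fingers and disc below 0.1 N).
It fails at once if a glass tube was tipped or moved by more than 30 mm (angle between any of tube1_center, tube2_center's own z axis and vertical above 0.4 rad or distance of any of tube1_center, tube2_center from where it was at the start of the episode above 0.03 m).
It fails at once if the spanner was moved by more than 30 mm (distance of spanner_grip from where it was at the start of the episode above 0.03 m).
It also fails if it takes over 72 s, if anything falls off the work surface, if the arm or the gripper's body presses on something with over 40 N, if the wrist force passes 120 N, or if a joint passes its speed limit or range.

ROBOT

A 6-joint arm with a two-finger parallel gripper is mounted at the origin on the work surface. World frame = base frame: x ahead of the robot, y to its left, z up, the work surface at z = 0. Lengths are in m, angles in rad, forces in N, time in s.
With the tool pointing down it reaches from about 0.325 to 0.775 m from the base axis. Payload 5.5 kg.
Tool frame: the origin (TCP) lies on the centre line of the jaws, within the pads' length; the fingertips stand 8 mm ahead of it and the grasp point (between the pads) lies 11 mm behind it; z points along the fingers, x is the direction in which the jaws open and shut, and the axes are right-handed (so a half turn about z gives the same grasp; the last joint's range is limited). The gripper opens to 88 mm and grips with 3 to 60 N. Pads are 20 mm wide; open, the fingers measure 115 mm over their backs; the gripper's body (75 mm by 178 mm) begins 61 mm behind the grasp point.
Start: joints at [-1.221, 0.091, 1.231, -0, 1.82, -0.057], TCP at [0.237, -0.551, 0.231] pointing down, gripper open.
Joint ranges: [-2.87, 2.87], [-0.86, 2.18], [0.17, 2.46], [-1.51, 4.65], [0.06, 2.69], [-2.65, 2.65]. Speed limits (rad/s): [2.57, 2.57, 3.01, 3.14, 3.14, 3.14].

INTERFACE

Orientations are given as a 3x3 rotation matrix whose columns are the frame's x, y, z axes.
In Python, from station import ctrl gives the robot as it stands.
- The arm moves only by the tool apply_moves, never from a script. Its argument "moves" is a list of rows, each an object with "delta_pos": the shift along the world's x, y, z in units of 60 mm (1.0 is 60 mm), a list of three; "roll": the turn about the world's z in units of 5 degrees (1.0 is 5 degrees). In form: [{"delta_pos": [dx, dy, dz], "roll": roll}, ...]. A call has 1 to 12 rows; each row shifts and turns the commanded pose from where the row before left it; what a row does not reach is not made up. A row lasts 1/8 s, in which the tool goes at most 62.5 mm and 10.7 degrees, less where a joint would pass 70% of its speed; a pose out of reach is approached as far as the arm can. A call is refused whole if a number of a shift passes 1 or a number of a turn 1, either way. A call with a gripper value outside its range is refused whole. "gripper" is the opening in per cent of the stroke, from 0 (shut) to 100 (fully open), set as the call begins (left out, the last holds). The fingers move at their own pace and stop on an object; "squeeze" is the grip in N (left out, the last holds). Time passes only in rows, so rows that do not move let the fingers close. It gives the time, the measured TCP pose, the force and the opening at its end, in the units of the state.
- ctrl.get_state(): the state, without advancing time (a new reading comes with each control period).
- ctrl.capture(name): name is "side" or "top" or "wrist"; returns a dict with "image" (400x640x3 uint8, red, green, blue), "intrinsics" (3x3 intrinsics, pixels), "R" (3x3) and "t" (3): a world point X has camera coordinates R X + t. Camera axes: x right, y down, z forward; pixel columns grow to the right and rows downward; lengths in m; the calibration is good to about 2 mm. A picture is of the moment at which its call begins. There is no depth.
- ctrl.hand_in(): hands the job in, once; it reports no verdict.
The state is a dict: "t": time; "joints": joint angles; "qvel": joint speeds; "tau": joint torques, N m; "tcp_pos": TCP position; "eef_rot": TCP orientation; "ft_force": force on the tool from outside, world axes, zero at the start; "ft_torque": the same for the moment, N m; "gripper_width": finger opening in m.
Only numpy, scipy, OpenCV 4.12 (cv2) and the standard library are available. Lean on these libraries where they do the work, as an engineer would, in place of code of your own. Each camera call takes 0.05 s, during which the arm holds its last target.

## Working session

There is one attempt and no reset: what is moved stays moved. The work goes in short steps, Python scripts to look and compute and a tool call to move; the robot and the scene stay as the last step left them, time stands still between calls to the robot, and variables do not carry over. Pictures are saved under pics/ and viewed, and the job is handed in when it is done.

Besides the shell and the picture viewer there is one more tool, called as name(argument=value, ...), one argument or row to a line, values as JSON. apply_moves: Moves the arm, as the interface text tells. Its arguments: {"type":"object","properties":{"moves":{"type":"array","items":{"type":"object","properties":{"delta_pos":{"type":"array","items":{"type":"number"}},"roll":{"type":"number"}}}},"gripper":{"type":"number"},"squeeze":{"type":"number"}},"required":["moves"]}

```bash
ls; mkdir -p pics; python3 - <<'E'
from station import ctrl
import cv2,pickle
d={}
for n in("top","side"):
    c=ctrl.capture(n);d[n]=c
    cv2.imwrite(f"pics/{n}0.png",cv2.cvtColor(c["image"],cv2.COLOR_RGB2BGR))
    print(n,c["intrinsics"].tolist(),c["R"].round(4).tolist(),c["t"].round(4).tolist())
pickle.dump(d,open("c0.pkl","wb"))
s=ctrl.get_state();print(s)
E
```

```text
pics
top [[507.67750590768225, 0.0, 307.648151349256], [0.0, 507.67750590768225, 207.8913357623099], [0.0, 0.0, 1.0]] [[-0.0166, -0.9997, 0.0195], [-0.997, 0.0151, -0.0764], [0.0761, -0.0207, -0.9969]] [0.0969, 0.6207, 1.3132]
side [[520.0708585099466, 0.0, 324.7270611819197], [0.0, 520.0708585099466, 190.60082695279957], [0.0, 0.0, 1.0]] [[-0.8432, -0.5373, 0.0165], [-0.3824, 0.578, -0.7209], [0.3778, -0.6142, -0.6929]] [0.556, 0.2172, 1.1383]
{'t': 0.1, 'joints': array([-1.22067422e+00,  9.17840999e-02,  1.23178283e+00,  1.46383210e-05,
        1.81980617e+00, -5.67161978e-02]), 'qvel': array([ 2.76762624e-04, -8.10167448e-04, -3.62967349e-03, -8.41896079e-04,
       -1.90326840e-04, -3.98203184e-05]), 'tau': array([ 3.93985072e-03, -4.47855341e+01, -4.07571709e+01,  6.99808309e-02,
        2.84295890e-02, -1.17821755e-04]), 'tcp_pos': array([ 0.23732897, -0.55078334,  0.22960982]), 'eef_rot': array([[ 3.95710455e-01, -9.18375130e-01, -5.97391338e-04],
       [-9.18373605e-01, -3.95710889e-01,  1.67730015e-03],
       [-1.77678501e-03, -1.15096771e-04, -9.99998415e-01]]), 'ft_force': array([-0.59639598,  0.20591306, -0.45682932]), 'ft_torque': array([-0.01158277,  0.01892324, -0.00531465]), 'gripper_width': 0.08803324117001536}
```

View pics/top0.png

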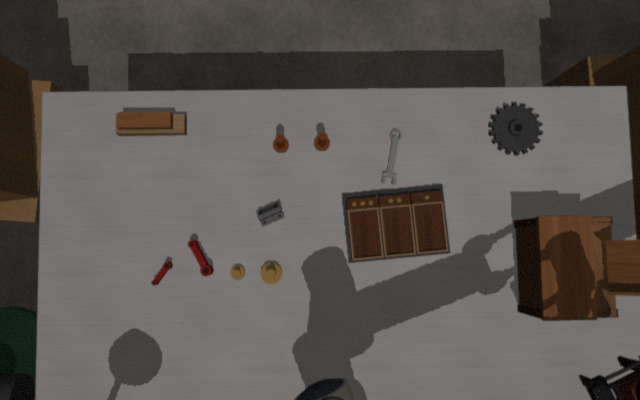

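View pics/side0.png

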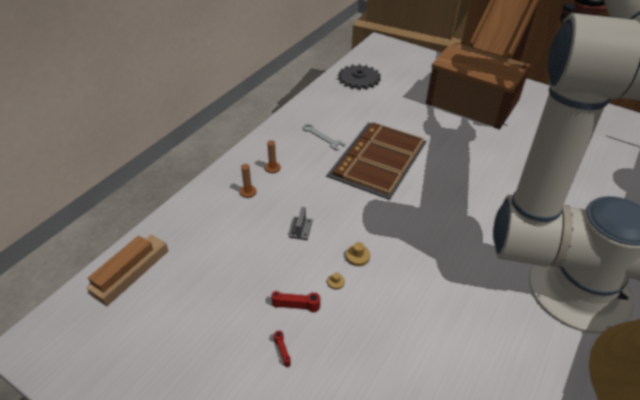

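Candidates in the top view:
- **Cranks:** (201,257) large and (162,272) small. The large one is wanted.
- **Discs:** (271,271) large and (238,271) small. The large one is wanted.
- **Bracket:** only one, at (271,212).
- **Pockets:** left (364,230), middle (397,228) and right (430,226). The studs still have to be counted.

Next are the close crops.

```bash
python3 - <<'E'
import cv2,pickle,numpy as np
d=pickle.load(open("c0.pkl","rb"))
im=cv2.cvtColor(d["top"]["image"],cv2.COLOR_RGB2BGR)
a=cv2.resize(im[180:300,140:300],None,fx=5,fy=5,interpolation=cv2.INTER_CUBIC)
b=cv2.resize(im[180:270,335:455],None,fx=6,fy=6,interpolation=cv2.INTER_CUBIC)
cv2.imwrite("pics/cropA.png",cv2.convertScaleAbs(a,alpha=1.4));cv2.imwrite("pics/cropB.png",cv2.convertScaleAbs(b,alpha=1.8))
E
```

```text
(no output)
```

View pics/cropA.png

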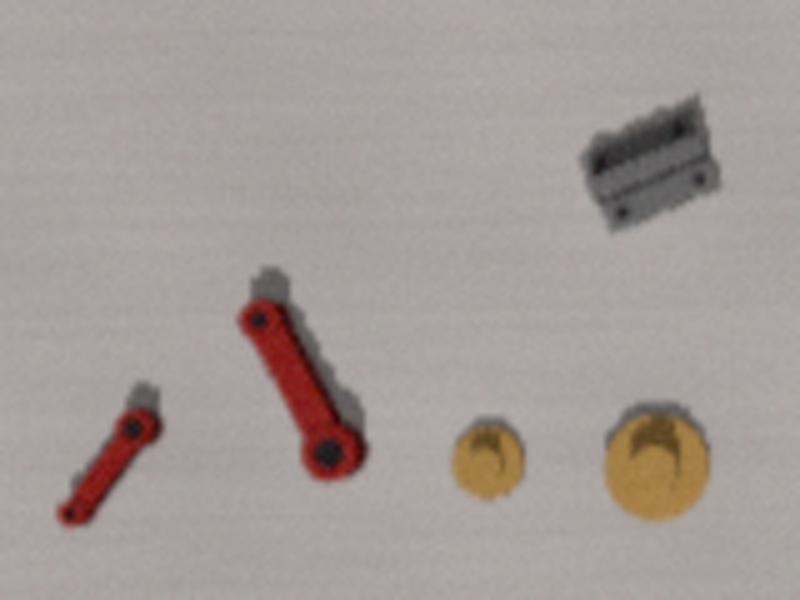

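View pics/cropB.png

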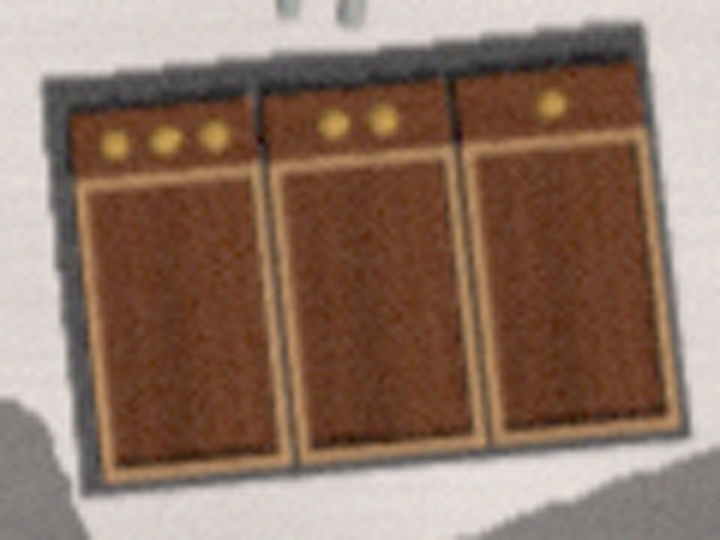

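Crop A shows the large crank (hub at crop (330,455), boss at (258,320)) and the large disc at (657,468). Crop B shows three studs on the left pocket, two on the middle and one on the right. Now I'll measure world poses.

```bash
cat > h.py <<'E'
import numpy as np,cv2,pickle
def cast(c,uv,z):
    K=c["intrinsics"];R=np.array(c["R"]);t=np.array(c["t"])
    d=R.T@np.linalg.inv(K)@np.array([uv[0],uv[1],1.]);C=-R.T@t
    return C+d*(z-C[2])/d[2]
def proj(c,X):
    p=np.array(c["R"])@np.array(X)+c["t"];p=c["intrinsics"]@p;return p[:2]/p[2]
def mask(c,k):
    h=cv2.cvtColor(c["image"],cv2.COLOR_RGB2HSV).astype(int);H,S,V=h[...,0],h[...,1],h[...,2]
    if k=="red":m=((H<6)|(H>172))&(S>150)&(V>50)
    if k=="brass":m=(H>14)&(H<28)&(S>110)&(V>80)
    return m.astype(np.uint8)*255
E
python3 - <<'E'
from h import *
d=pickle.load(open("c0.pkl","rb"))
for n in("top","side"):
    c=d[n]
    for k in("red","brass"):
        cs,_=cv2.findContours(mask(c,k),cv2.RETR_EXTERNAL,cv2.CHAIN_APPROX_NONE)
        for q in cs:
            if cv2.contourArea(q)>8:
                r=cv2.minAreaRect(q);(u,v),rr=cv2.minEnclosingCircle(q)
                print(n,k,cv2.contourArea(q),np.round(r[0],1),np.round(r[1],1),round(r[2],1),"world z.017",cast(c,r[0],.017).round(4), "z0.01",cast(c,(u,v),.01).round(4))
c=d["top"]
f=lambda p,s,o:(p[0]/s+o[0]-.4,p[1]/s+o[1]-.4)
hub=cast(c,f((330,455),5,(140,180)),.034);boss=cast(c,f((258,320),5,(140,180)),.034)
print("hub,boss",hub,boss,np.linalg.norm(hub-boss)); dd=boss-hub;dd/=np.linalg.norm(dd);print("mid",hub+.037*dd,np.degrees(np.arctan2(dd[1],dd[0])))
# bracket foot corners, web ends
w=[cast(c,f(p,5,(140,180)),.048) for p in((591,182),(705,140))];print("web lower? top edge",w)
B=lambda p,z:cast(c,f(p,6,(335,180)),z)
for nm,q in dict(p3=[(78,184),(262,170),(292,470),(108,478)],p2=[(272,165),(455,152),(485,440),(303,460)],p1=[(463,148),(645,131),(681,427),(494,440)]).items():
    P=np.array([B(x,.02) for x in q]);ctr=P.mean(0);ax=(P[0]+P[1]-P[2]-P[3])/2
    print(nm,ctr.round(4),np.linalg.norm(ax),np.linalg.norm((P[0]+P[3]-P[1]-P[2])/2),np.degrees(np.arctan2(ax[1],ax[0])))
S=[B(p,.02) for p in((116,144),(165,140),(214,136),(334,125),(383,121),(551,104))];print(np.round(S,4))
E
```

```text
top red 108.0 [161.1 272.8] [ 6.6 26.4] 38.7 world z.017 [0.4589 0.4711 0.017 ] z0.01 [0.4567 0.4708 0.01  ]
top red 250.0 [199.7 257.4] [38.  10.7] 63.4 world z.017 [0.4971 0.3712 0.017 ] z0.01 [0.4967 0.373  0.01  ]
top brass 109.0 [237.5 272. ] [12. 13.] 90.0 world z.017 [0.4575 0.2729 0.017 ] z0.01 [0.4579 0.2742 0.01  ]
top brass 244.5 [271. 273.] [19.8 19.8] 45.0 world z.017 [0.4534 0.1856 0.017 ] z0.01 [0.4532 0.186  0.01  ]
top brass 9.5 [362.3 202.8] [2.8 3.5] 45.0 world z.017 [ 0.634 -0.058  0.017] z0.01 [ 0.6342 -0.0585  0.01  ]
top brass 8.5 [390.5 200.5] [3. 3.] 90.0 world z.017 [ 0.6389 -0.1333  0.017 ] z0.01 [ 0.6395 -0.1346  0.01  ]
top brass 8.5 [398.5 199.5] [3. 3.] 90.0 world z.017 [ 0.6413 -0.1547  0.017 ] z0.01 [ 0.6419 -0.1561  0.01  ]
top brass 703.0 [ 18.  209.5] [23. 36.] 90.0 world z.017 [0.6298 0.844  0.017 ] z0.01 [0.633  0.8479 0.01  ]
top brass 18.0 [145. 131.] [ 2. 22.] 90.0 world z.017 [0.834  0.5158 0.017 ] z0.01 [0.8356 0.518  0.01  ]
top brass 503.5 [ 41. 133.] [ 18. 106.] 0.0 world z.017 [0.8319 0.7892 0.017 ] z0.01 [0.8337 0.8047 0.01  ]
top brass
[... 998 characters left out ...]
8497  0.01  ]
hub,boss [0.4633042  0.35280736 0.034     ] [0.53327669 0.38978428 0.034     ] 0.07914190812800286
mid [0.49601736 0.37009461 0.034     ] 27.854180986029235
web lower? top edge [array([0.60120022, 0.21627167, 0.048     ]), array([0.62199725, 0.15737618, 0.048     ])]
p3 [ 0.5517 -0.064   0.02  ] 0.130741678117618 0.08111774694260539 4.340114695548653
p2 [ 0.5597 -0.1496  0.02  ] 0.12859952466598265 0.080941250194021 4.275831167065729
p1 [ 0.5661 -0.2346  0.02  ] 0.1300338138999036 0.08202169818968122 4.534487905232617
[[ 0.6319 -0.0355  0.02  ]
 [ 0.6333 -0.0572  0.02  ]
 [ 0.6347 -0.0789  0.02  ]
 [ 0.6388 -0.1321  0.02  ]
 [ 0.6403 -0.1539  0.02  ]
 [ 0.6467 -0.2287  0.02  ]]
```

apply_moves(
  moves=[
    {"delta_pos": [0.43,0.85,0],"roll": 1},
    {"delta_pos": [0.43,0.85,0],"roll": 1},
    {"delta_pos": [0.43,0.85,0],"roll": 1},
    {"delta_pos": [0.43,0.85,0],"roll": 1},
    {"delta_pos": [0.43,0.85,0],"roll": 1},
    {"delta_pos": [0.43,0.85,0],"roll": 1},
    {"delta_pos": [0.43,0.85,0],"roll": 1},
    {"delta_pos": [0.43,0.85,0],"roll": 1},
    {"delta_pos": [0.43,0.85,0],"roll": 1},
    {"delta_pos": [0.43,0.85,0],"roll": 1},
    {"delta_pos": [0.43,0.85,0],"roll": 1},
    {"delta_pos": [0.43,0.85,0],"roll": 1},
  ],
  gripper=100,
)

```text
t: 1.6
tcp_pos: [0.5475, 0.0628, 0.2302]
eef_rot: [[0.994, -0.114, -0.0], [-0.114, -0.994, -0.0], [-0.0, 0.0, -1.0]]
ft_force: [0.1, -1.7, 0.9]
gripper_width: 0.0877
```

apply_moves(
  moves=[
    {"delta_pos": [0.2,0.5,0],"roll": 1},
    {"delta_pos": [0.2,0.5,0],"roll": 1},
    {"delta_pos": [0.2,0.5,0],"roll": 1},
    {"delta_pos": [0.2,0.5,0],"roll": 1},
    {"delta_pos": [0,0,0],"roll": 1},
    {"delta_pos": [0,0,0],"roll": 0},
    {"delta_pos": [0,0,0],"roll": 0},
  ],
)

```text
t: 2.48
tcp_pos: [0.5949, 0.1806, 0.2304]
eef_rot: [[0.95, 0.312, -0.0], [0.312, -0.95, -0.0], [-0.0, 0.0, -1.0]]
ft_force: [0.5, -0.0, -0.4]
gripper_width: 0.0881
```

```bash
python3 - <<'E'
from station import ctrl
from h import *
c=ctrl.capture("wrist");pickle.dump(c,open("w1.pkl","wb"))
cv2.imwrite("pics/w1.png",cv2.cvtColor(c["image"],cv2.COLOR_RGB2BGR))
s=ctrl.get_state();print(s["tcp_pos"],s["t"])
E
```

```text
[0.59493044 0.18054347 0.23058241] 2.525
```

View pics/w1.png

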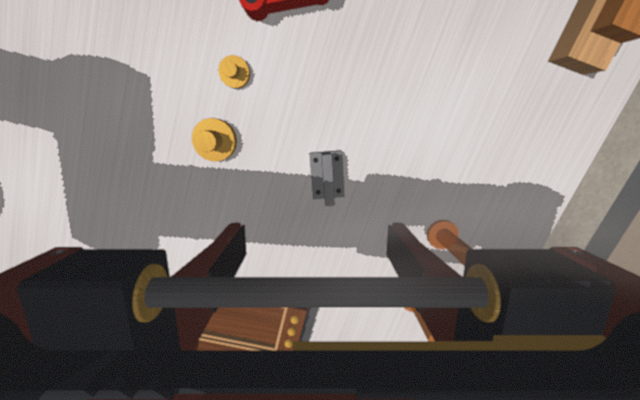

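```bash
python3 - <<'E'
from h import *
c=pickle.load(open("w1.pkl","rb"))
im=cv2.cvtColor(c["image"],cv2.COLOR_RGB2BGR)[140:215,285:365]
cv2.imwrite("pics/w1c.png",cv2.convertScaleAbs(cv2.resize(im,None,fx=8,fy=8,interpolation=cv2.INTER_CUBIC),alpha=1.6))
E
```

```text
(no output)
```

View pics/w1c.png

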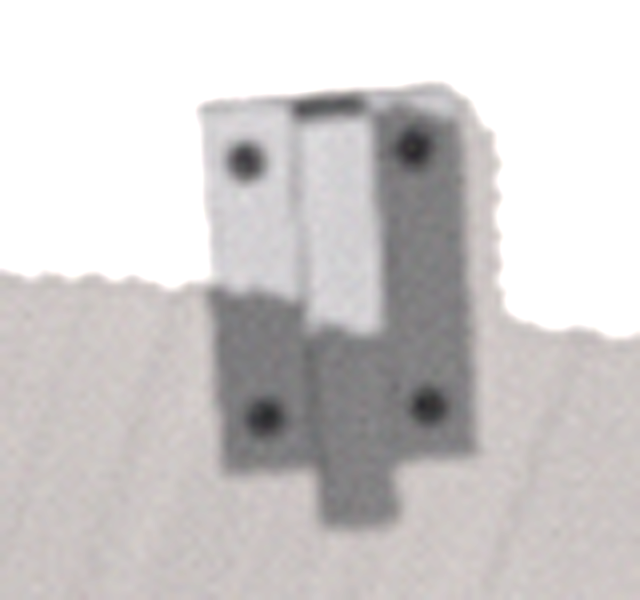

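```bash
python3 - <<'E'
from h import *
c=pickle.load(open("w1.pkl","rb"))
f=lambda p:(p[0]/8+285-.44,p[1]/8+140-.44)
def rep(q,z):
    P=np.array([cast(c,f(p),z) for p in q]);a=(P[0]+P[1]-P[2]-P[3])/2;b=(P[0]+P[3]-P[1]-P[2])/2
    print(P.mean(0).round(4),np.linalg.norm(a),np.degrees(np.arctan2(a[1],a[0])),np.linalg.norm(b),np.degrees(np.arctan2(b[1],b[0])))
rep([(245,160),(414,148),(429,406),(265,417)],.01)
rep([(203,105),(461,100),(474,455),(225,468)],.01)
rep([(298,112),(372,112),(398,522),(322,524)],.048)
E
```

```text
[0.6091 0.1884 0.01  ] 0.04410928321713512 112.66862026059806 0.028149900939039508 -157.72138075974974
[0.6095 0.1883 0.01  ] 0.061421101003467406 111.59145638301652 0.04279441559789393 -159.62125506064706
[0.6088 0.1892 0.048 ] 0.06375249734000128 112.31127909418541 0.011427001611886518 -160.90440967861196
```

apply_moves(
  moves=[
    {"delta_pos": [0.235,0.14,-0.6],"roll": 0.6},
    {"delta_pos": [0,0,-0.8],"roll": 0},
    {"delta_pos": [0,0,-0.8],"roll": 0},
    {"delta_pos": [0,0,-0.6],"roll": 0},
    {"delta_pos": [0,0,-0.35],"roll": 0},
    {"delta_pos": [0,0,-0.26],"roll": 0},
    {"delta_pos": [0,0,0],"roll": 0},
    {"delta_pos": [0,0,0],"roll": 0},
  ],
)

```text
t: 3.52
tcp_pos: [0.61, 0.1896, 0.0278]
eef_rot: [[0.932, 0.363, 0.002], [0.363, -0.932, 0.001], [0.003, 0.0, -1.0]]
ft_force: [-0.0, -0.5, -0.4]
gripper_width: 0.088
```

apply_moves(
  moves=[
    {"delta_pos": [0,0,-0.04],"roll": 0},
    {"delta_pos": [0,0,0],"roll": 0},
    {"delta_pos": [0,0,0],"roll": 0},
    {"delta_pos": [0,0,0],"roll": 0},
    {"delta_pos": [0,0,0],"roll": 0},
    {"delta_pos": [0,0,0],"roll": 0},
    {"delta_pos": [0,0,0],"roll": 0},
    {"delta_pos": [0,0,0],"roll": 0},
  ],
  gripper=0,
  squeeze=30,
)

```text
t: 4.53
tcp_pos: [0.6086, 0.1893, 0.0236]
eef_rot: [[0.932, 0.363, -0.001], [0.363, -0.932, -0.0], [-0.001, -0.0, -1.0]]
ft_force: [1.5, 1.8, -1.0]
gripper_width: 0.0118
```

apply_moves(
  moves=[
    {"delta_pos": [0,0,0.3],"roll": 0},
    {"delta_pos": [0,0,0.7],"roll": 0},
    {"delta_pos": [0,0,0.7],"roll": -0.5},
    {"delta_pos": [0,-0.2,0.3],"roll": -1},
    {"delta_pos": [-0.04,-0.4,0],"roll": -1},
    {"delta_pos": [-0.04,-0.4,0],"roll": -1},
    {"delta_pos": [-0.04,-0.4,0],"roll": -1},
    {"delta_pos": [-0.04,-0.4,0],"roll": -1},
    {"delta_pos": [-0.04,-0.4,0],"roll": -1},
    {"delta_pos": [-0.04,-0.4,0],"roll": -1},
    {"delta_pos": [-0.04,-0.4,0],"roll": -1},
    {"delta_pos": [-0.04,-0.4,0],"roll": -1},
  ],
)

```text
t: 6.02
tcp_pos: [0.5897, -0.0154, 0.1442]
eef_rot: [[0.896, -0.444, 0.0], [-0.444, -0.896, -0.0], [0.0, -0.0, -1.0]]
ft_force: [0.7, 0.3, -4.6]
gripper_width: 0.0115
```

apply_moves(
  moves=[
    {"delta_pos": [-0.04,-0.4,0],"roll": -1},
    {"delta_pos": [-0.04,-0.4,0],"roll": -1},
    {"delta_pos": [-0.04,-0.4,0],"roll": -1},
    {"delta_pos": [-0.04,-0.4,0],"roll": -1},
    {"delta_pos": [-0.04,-0.4,0],"roll": -1},
    {"delta_pos": [-0.04,-0.4,0],"roll": -1},
    {"delta_pos": [-0.04,-0.4,0],"roll": -1},
    {"delta_pos": [0,-0.4,0],"roll": -1},
    {"delta_pos": [0,-0.3,0],"roll": -1},
    {"delta_pos": [0,0,0],"roll": -1},
    {"delta_pos": [0,0,0],"roll": -1},
    {"delta_pos": [0,0,0],"roll": 0},
  ],
)

```text
t: 7.52
tcp_pos: [0.573, -0.2247, 0.144]
eef_rot: [[0.154, -0.988, -0.0], [-0.988, -0.154, 0.0], [-0.0, 0.0, -1.0]]
ft_force: [-0.3, -0.5, -4.8]
gripper_width: 0.0118
```

apply_moves(
  moves=[
    {"delta_pos": [-0.115,-0.165,0],"roll": -0.9},
    {"delta_pos": [0,0,-0.6],"roll": 0},
    {"delta_pos": [0,0,-0.5],"roll": 0},
    {"delta_pos": [0,0,0],"roll": 0},
    {"delta_pos": [0,0,0],"roll": 0},
  ],
)

```text
t: 8.15
tcp_pos: [0.5668, -0.2347, 0.0793]
eef_rot: [[0.076, -0.997, 0.002], [-0.997, -0.076, -0.001], [0.001, -0.002, -1.0]]
ft_force: [0.1, 0.6, -3.9]
gripper_width: 0.0117
```

```bash
python3 - <<'E'
from station import ctrl
from h import *
c=ctrl.capture("side");w=ctrl.capture("wrist")
a=cv2.resize(c["image"][100:220,300:460],None,fx=5,fy=5)
cv2.imwrite("pics/s2.png",cv2.cvtColor(a,cv2.COLOR_RGB2BGR))
cv2.imwrite("pics/w2.png",cv2.cvtColor(w["image"],cv2.COLOR_RGB2BGR))
s=ctrl.get_state();print(s["tcp_pos"],s["t"])
E
```

```text
[ 0.5672621  -0.23498623  0.08010912] 8.25
```

View pics/s2.png

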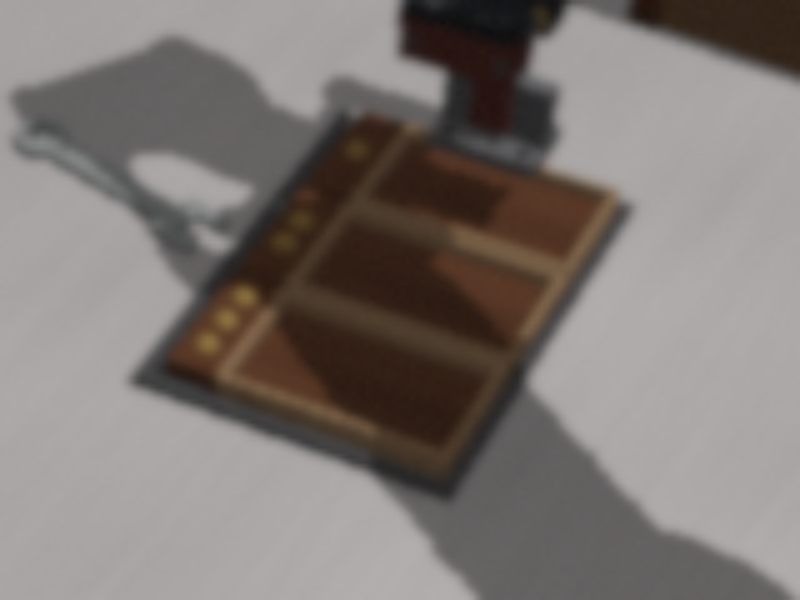

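View pics/w2.png

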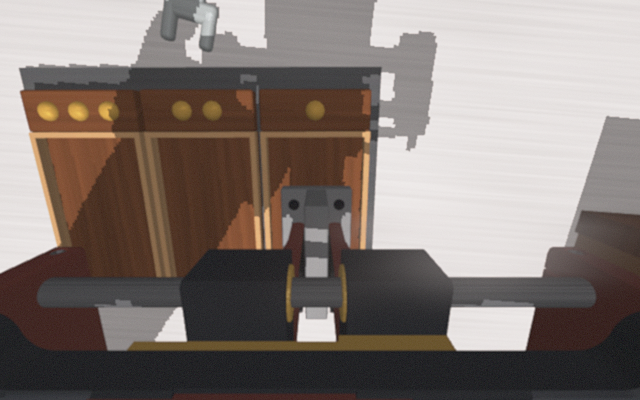

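The bracket hangs level over the one-stud pocket: foot at about (316,205), pocket (265–370, 135+). Lowering it.

apply_moves(
  moves=[
    {"delta_pos": [0,0,-0.4],"roll": 0},
    {"delta_pos": [0,0,-0.2],"roll": 0},
    {"delta_pos": [0,0,-0.1],"roll": 0},
    {"delta_pos": [0,0,-0.03],"roll": 0},
    {"delta_pos": [0,0,0],"roll": 0},
    {"delta_pos": [0,0,0],"roll": 0},
  ],
)

```text
t: 9.0
tcp_pos: [0.5666, -0.2348, 0.0346]
eef_rot: [[0.075, -0.997, 0.001], [-0.997, -0.075, -0.001], [0.001, -0.001, -1.0]]
ft_force: [0.2, 0.0, -2.4]
gripper_width: 0.0122
```

apply_moves(
  moves=[
    {"delta_pos": [0,0,0],"roll": 0},
    {"delta_pos": [0,0,0],"roll": 0},
    {"delta_pos": [0,0,0],"roll": 0},
    {"delta_pos": [0,0,0],"roll": 0},
    {"delta_pos": [0,0,0.3],"roll": 0},
    {"delta_pos": [0,0,0.8],"roll": 0},
    {"delta_pos": [0,0,0.8],"roll": 0},
    {"delta_pos": [0,0,0.3],"roll": 0},
  ],
  gripper=45,
)

```text
t: 10.0
tcp_pos: [0.5675, -0.2352, 0.1714]
eef_rot: [[0.075, -0.997, 0.007], [-0.997, -0.075, -0.003], [0.004, -0.006, -1.0]]
ft_force: [0.9, 0.1, -0.2]
gripper_width: 0.0394
```

```bash
python3 - <<'E'
from station import ctrl
from h import *
w=ctrl.capture("wrist")
cv2.imwrite("pics/w3.png",cv2.cvtColor(w["image"],cv2.COLOR_RGB2BGR))
s=ctrl.get_state();print(s["tcp_pos"],s["t"])
E
```

```text
[ 0.56764804 -0.23526728  0.17197263] 10.05
```

View pics/w3.png

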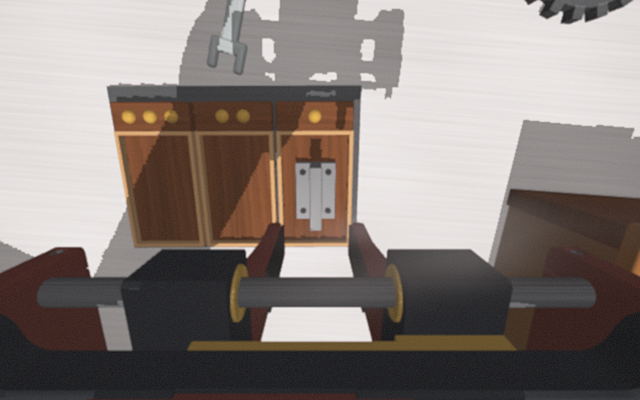

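Bracket flat in the one-stud pocket at (316,195), gripper clear. Next is the crank.

apply_moves(
  moves=[
    {"delta_pos": [-0.1,0.7,0.4],"roll": 0.4},
    {"delta_pos": [-0.1,0.9,0.4],"roll": 0.4},
    {"delta_pos": [-0.1,0.9,0],"roll": 0.4},
    {"delta_pos": [-0.1,0.9,0],"roll": 0.4},
    {"delta_pos": [-0.1,0.9,0],"roll": 0.4},
    {"delta_pos": [-0.1,0.9,0],"roll": 0.4},
    {"delta_pos": [-0.1,0.9,0],"roll": 0.4},
    {"delta_pos": [-0.1,0.9,0],"roll": 0.4},
    {"delta_pos": [-0.1,0.9,0],"roll": 0.5},
    {"delta_pos": [-0.1,0.9,0],"roll": 0.5},
    {"delta_pos": [-0.1,0.9,0],"roll": 0.5},
    {"delta_pos": [0,0.3,0],"roll": 0},
  ],
  gripper=70,
)

```text
t: 11.55
tcp_pos: [0.4988, 0.3679, 0.2114]
eef_rot: [[0.469, -0.883, -0.003], [-0.883, -0.469, -0.002], [-0.0, 0.003, -1.0]]
ft_force: [-0.4, -0.1, -0.5]
gripper_width: 0.0617
```

```bash
python3 - <<'E'
from station import ctrl
from h import *
w=ctrl.capture("wrist");w=ctrl.capture("wrist");pickle.dump(w,open("w4.pkl","wb"))
cv2.imwrite("pics/w4.png",cv2.cvtColor(w["image"],cv2.COLOR_RGB2BGR))
s=ctrl.get_state();print(s["tcp_pos"],s["t"],np.degrees(np.arctan2(s["eef_rot"][1,0],s["eef_rot"][0,0])))
E
```

```text
[0.49958469 0.36646389 0.21181584] 11.65 -62.09281628784447
```

View pics/w4.png

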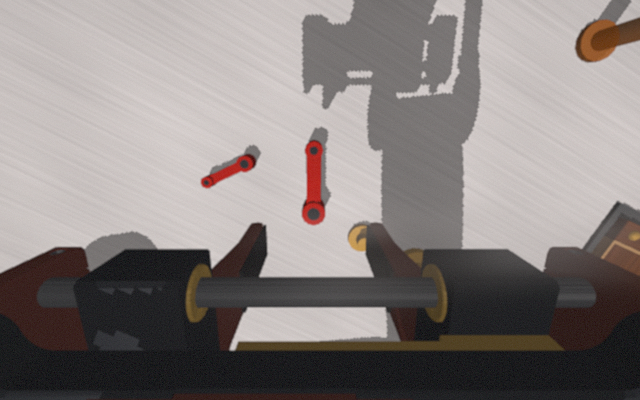

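```bash
python3 - <<'E'
from h import *
c=pickle.load(open("w4.pkl","rb"))
im=cv2.cvtColor(c["image"],cv2.COLOR_RGB2GRAY)
r=mask(c,"red")
cs,_=cv2.findContours(r[:,270:360],cv2.RETR_EXTERNAL,cv2.CHAIN_APPROX_NONE)
q=max(cs,key=cv2.contourArea);print(cv2.boundingRect(q))
out=[]
for (u0,v0) in((314,150),(314,214)):
    p=im[v0-6:v0+7,u0-6:u0+7].astype(float);w=np.clip(60-p,0,None) ;
    yy,xx=np.mgrid[v0-6:v0+7,u0-6:u0+7];w*=((yy-v0)**2+(xx-u0)**2<30)
    uv=((w*xx).sum()/w.sum(),(w*yy).sum()/w.sum());print(uv);out.append(cast(c,uv,.034))
boss,hub=out;d=boss-hub;print(boss,hub,np.linalg.norm(d),np.degrees(np.arctan2(d[1],d[0])),hub+d*37/78)
E
```

```text
(33, 141, 21, 83)
(np.float64(313.3897435897436), np.float64(150.04615384615386))
(np.float64(nan), np.float64(nan))
[0.53379386 0.39009838 0.034     ] [nan nan nan] nan nan [nan nan nan]<stdin>:11: RuntimeWarning: invalid value encountered in scalar divide
```

apply_moves(
  moves=[
    {"delta_pos": [-0.05,0.07,-0.6],"roll": 0},
    {"delta_pos": [0,0,-0.8],"roll": 0},
    {"delta_pos": [0,0,-0.7],"roll": 0},
    {"delta_pos": [0,0,-0.5],"roll": 0},
    {"delta_pos": [0,0,-0.35],"roll": 0},
    {"delta_pos": [0,0,-0.25],"roll": 0},
    {"delta_pos": [0,0,0],"roll": 0},
    {"delta_pos": [0,0,0],"roll": 0},
    {"delta_pos": [0,0,0],"roll": 0},
  ],
)

```text
t: 12.78
tcp_pos: [0.4979, 0.3702, 0.0234]
eef_rot: [[0.467, -0.884, 0.002], [-0.884, -0.467, 0.001], [-0.0, -0.002, -1.0]]
ft_force: [0.5, 0.5, -0.6]
gripper_width: 0.0612
```

apply_moves(
  moves=[
    {"delta_pos": [-0.02,0,-0.12],"roll": 0},
    {"delta_pos": [0,0,0],"roll": 0},
    {"delta_pos": [0,0,0],"roll": 0},
  ],
)

```text
t: 13.15
tcp_pos: [0.4959, 0.3696, 0.0145]
eef_rot: [[0.467, -0.884, -0.0], [-0.884, -0.467, -0.0], [0.0, 0.0, -1.0]]
ft_force: [-0.0, -0.4, -0.3]
gripper_width: 0.0614
```

apply_moves(
  moves=[
    {"delta_pos": [0,0,0],"roll": 0},
    {"delta_pos": [0,0,0],"roll": 0},
    {"delta_pos": [0,0,0],"roll": 0},
    {"delta_pos": [0,0,0],"roll": 0},
    {"delta_pos": [0,0,0],"roll": 0},
    {"delta_pos": [0,0,0],"roll": 0},
  ],
  gripper=0,
  squeeze=40,
)

```text
t: 13.9
tcp_pos: [0.4959, 0.3699, 0.0147]
eef_rot: [[0.467, -0.884, -0.0], [-0.884, -0.467, 0.0], [-0.0, -0.0, -1.0]]
ft_force: [-0.2, 0.6, -0.1]
gripper_width: 0.0179
```

apply_moves(
  moves=[
    {"delta_pos": [0,0,0.3],"roll": 0},
    {"delta_pos": [0,0,0.7],"roll": 0},
    {"delta_pos": [0,-0.2,0.8],"roll": -0.3},
    {"delta_pos": [0.1,-0.6,0.3],"roll": -0.5},
    {"delta_pos": [0.15,-0.7,0],"roll": -0.5},
    {"delta_pos": [0.15,-0.7,0],"roll": -0.5},
    {"delta_pos": [0.15,-0.7,0],"roll": -0.5},
    {"delta_pos": [0.15,-0.7,0],"roll": -0.5},
    {"delta_pos": [0.1,-0.7,0],"roll": -0.5},
    {"delta_pos": [0.1,-0.7,0],"roll": -0.5},
    {"delta_pos": [0.1,-0.7,0],"roll": -0.5},
    {"delta_pos": [0.1,-0.7,0],"roll": -0.4},
  ],
)

```text
t: 15.4
tcp_pos: [0.5616, -0.0159, 0.1409]
eef_rot: [[0.074, -0.997, -0.001], [-0.997, -0.074, -0.0], [0.0, 0.001, -1.0]]
ft_force: [-0.0, -0.6, -5.1]
gripper_width: 0.0178
```

apply_moves(
  moves=[
    {"delta_pos": [0,-0.7,0],"roll": 0},
    {"delta_pos": [0,-0.7,0],"roll": 0},
    {"delta_pos": [0,-0.5,0],"roll": 0},
    {"delta_pos": [0,-0.2,0],"roll": 0},
    {"delta_pos": [0,0,0],"roll": 0},
    {"delta_pos": [0,0,0],"roll": 0},
  ],
)

```text
t: 16.15
tcp_pos: [0.562, -0.1392, 0.1406]
eef_rot: [[0.076, -0.997, -0.0], [-0.997, -0.076, 0.001], [-0.001, 0.0, -1.0]]
ft_force: [-0.4, 0.0, -6.0]
gripper_width: 0.0177
```

apply_moves(
  moves=[
    {"delta_pos": [-0.04,-0.17,0],"roll": 0},
    {"delta_pos": [0,0,-0.6],"roll": 0},
    {"delta_pos": [0,0,-0.5],"roll": 0},
    {"delta_pos": [0,0,0],"roll": 0},
    {"delta_pos": [0,0,0],"roll": 0},
    {"delta_pos": [0,0,0],"roll": 0},
  ],
)

```text
t: 16.9
tcp_pos: [0.5607, -0.1509, 0.0769]
eef_rot: [[0.075, -0.997, 0.003], [-0.997, -0.075, -0.001], [0.001, -0.003, -1.0]]
ft_force: [-1.2, 0.7, -6.5]
gripper_width: 0.0178
```

```bash
python3 - <<'E'
from station import ctrl
from h import *
w=ctrl.capture("wrist")
cv2.imwrite("pics/w5.png",cv2.cvtColor(w["image"],cv2.COLOR_RGB2BGR))
s=ctrl.get_state();print(s["tcp_pos"],s["t"])
E
```

```text
[ 0.56058773 -0.15081266  0.0767111 ] 16.95
```

View pics/w5.png

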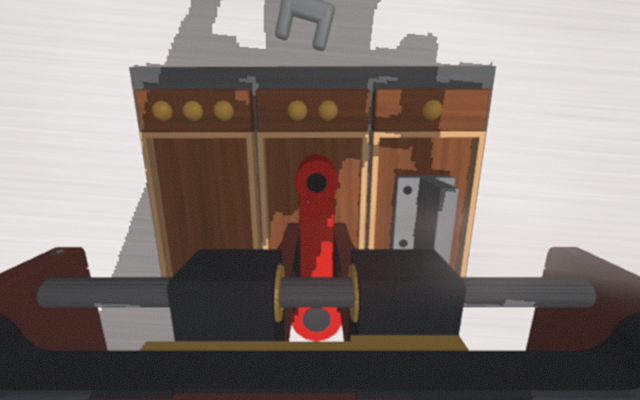

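The crank lies lengthwise over the two-stud pocket: boss at (316,182), pocket from 260 to 372. Lowering it.

apply_moves(
  moves=[
    {"delta_pos": [0,0.02,-0.4],"roll": 0},
    {"delta_pos": [0,0,-0.25],"roll": 0},
    {"delta_pos": [0,0,-0.1],"roll": 0},
    {"delta_pos": [0,0,-0.06],"roll": 0},
    {"delta_pos": [0,0,0],"roll": 0},
    {"delta_pos": [0,0,0],"roll": 0},
  ],
)

```text
t: 17.7
tcp_pos: [0.56, -0.1495, 0.0268]
eef_rot: [[0.075, -0.997, 0.001], [-0.997, -0.075, -0.0], [0.0, -0.001, -1.0]]
ft_force: [-0.1, -0.2, -5.7]
gripper_width: 0.0178
```

apply_moves(
  moves=[
    {"delta_pos": [0,0,-0.02],"roll": 0},
    {"delta_pos": [0,0,0],"roll": 0},
    {"delta_pos": [0,0,0],"roll": 0},
  ],
)

```text
t: 18.08
tcp_pos: [0.5601, -0.1495, 0.0256]
eef_rot: [[0.075, -0.997, 0.001], [-0.997, -0.075, -0.0], [0.001, -0.001, -1.0]]
ft_force: [0.0, 0.4, -0.8]
gripper_width: 0.0175
```

Contact is felt: the load went from -5.7 to -0.8 N. Releasing with a narrow opening.

apply_moves(
  moves=[
    {"delta_pos": [0,0,0],"roll": 0},
    {"delta_pos": [0,0,0],"roll": 0},
    {"delta_pos": [0,0,0],"roll": 0},
    {"delta_pos": [0,0,0],"roll": 0},
    {"delta_pos": [0,0,0.3],"roll": 0},
    {"delta_pos": [0,0,0.8],"roll": 0},
    {"delta_pos": [0,0,0.8],"roll": 0},
    {"delta_pos": [0,0,0.5],"roll": 0},
  ],
  gripper=36,
)

```text
t: 19.08
tcp_pos: [0.5604, -0.1496, 0.1737]
eef_rot: [[0.075, -0.997, 0.005], [-0.997, -0.075, -0.002], [0.002, -0.005, -1.0]]
ft_force: [0.3, 0.4, -0.2]
gripper_width: 0.0317
```

```bash
python3 - <<'E'
from station import ctrl
from h import *
w=ctrl.capture("wrist")
cv2.imwrite("pics/w6.png",cv2.cvtColor(w["image"],cv2.COLOR_RGB2BGR))
s=ctrl.get_state();print(s["tcp_pos"],s["t"])
E
```

```text
[ 0.56148546 -0.14999457  0.17781366] 19.125
```

View pics/w6.png

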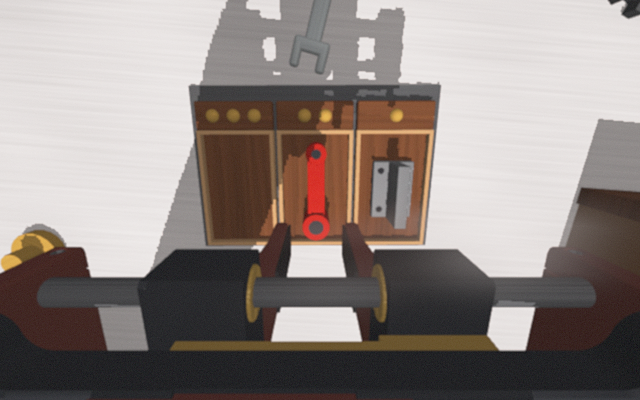

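Crank flat in the two-stud pocket at (316,190). Next is the disc.

apply_moves(
  moves=[
    {"delta_pos": [-0.1,0.4,0.3],"roll": 0},
    {"delta_pos": [-0.2,0.6,0.3],"roll": 0},
    {"delta_pos": [-0.25,0.8,0],"roll": 0},
    {"delta_pos": [-0.25,0.8,0],"roll": 0},
    {"delta_pos": [-0.25,0.8,0],"roll": 0},
    {"delta_pos": [-0.25,0.8,0],"roll": 0},
    {"delta_pos": [-0.25,0.8,0],"roll": 0},
    {"delta_pos": [-0.26,0.5,0],"roll": 0},
    {"delta_pos": [0,0.1,0],"roll": 0},
    {"delta_pos": [0,0,0],"roll": 0},
    {"delta_pos": [0,0,0],"roll": 0},
  ],
  gripper=70,
)

```text
t: 20.5
tcp_pos: [0.4513, 0.1858, 0.2047]
eef_rot: [[0.074, -0.997, -0.0], [-0.997, -0.074, -0.0], [0.0, 0.0, -1.0]]
ft_force: [0.3, -0.2, 0.5]
gripper_width: 0.0613
```

```bash
python3 - <<'E'
from station import ctrl
from h import *
w=ctrl.capture("wrist");pickle.dump(w,open("w7.pkl","wb"))
cv2.imwrite("pics/w7.png",cv2.cvtColor(w["image"],cv2.COLOR_RGB2BGR))
s=ctrl.get_state();print(s["tcp_pos"],s["t"])
cs,_=cv2.findContours(mask(w,"brass"),cv2.RETR_EXTERNAL,cv2.CHAIN_APPROX_NONE)
for q in cs:
    if cv2.contourArea(q)>100:
        (u,v),r=cv2.minEnclosingCircle(q);x,y,ww,hh=cv2.boundingRect(q);print(cv2.contourArea(q),(x,y,ww,hh),(u,v),r,cast(w,(u,v),.012))
E
```

```text
[0.45132761 0.18575149 0.20473541] 20.55
2833.5 (237, 336, 325, 14) (399.0, 348.0) 162.00318908691406 [0.21017831 0.04396003 0.012     ]
168.0 (435, 279, 12, 43) (440.0, 300.0) 21.023895263671875 [ 0.29538889 -0.00155537  0.012     ]
608.5 (186, 265, 25, 57) (197.5, 293.0) 28.74466323852539 [0.28097976 0.33964783 0.012     ]
1405.5 (295, 159, 43, 43) (315.5652160644531, 180.00543212890625) 21.74476432800293 [0.45404141 0.18665296 0.012     ]
636.5 (232, 157, 29, 30) (245.9043426513672, 171.51304626464844) 14.80061149597168 [0.45824314 0.27404553 0.012     ]
306.0 (563, 107, 74, 62) (597.0, 143.69671630859375) 41.79303741455078 [ 0.5245605  -0.15132102  0.012     ]
277.0 (492, 62, 36, 107) (510.0, 116.3443374633789) 54.381229400634766 [ 0.54802687 -0.03776781  0.012     ]
923.0 (509, 50, 118, 119) (568.0, 96.21794891357422) 73.54371643066406 [ 0.57531762 -0.09962265  0.012     ]
147.0 (565, 28, 15, 15) (572.2825927734375, 34.71739196777344) 8.208467483520508 [ 0.63873762 -0.08486361  0.012     ]
149.5 (545, 28, 15, 15) (552.7174072265625, 35.28260803222656) 8.208446502685547 [ 0.63654975 -0.06339136  0.012     ]
144.5 (525, 28, 14, 15) (531.5, 34.5) 7.905794143676758 [ 0.63553893 -0.03971013  0.012     ]
153.5 (614, 27, 16, 15) (621.5, 34.5) 8.514793395996094 [ 0.64306554 -0.13921668  0.012     ]
```

View pics/w7.png

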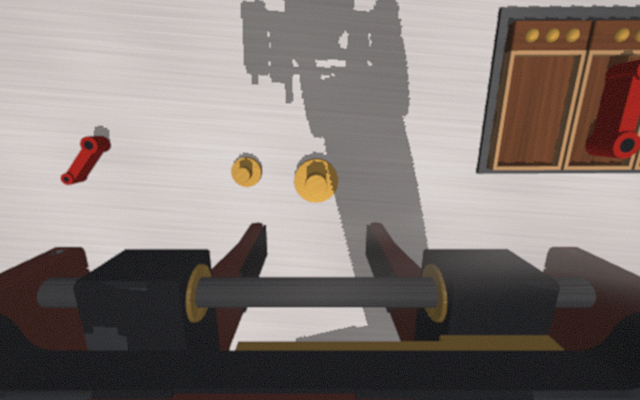

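Large disc at (316,180) → (0.4535, 0.186); the small one is left of it at (246,172). Descending.

apply_moves(
  moves=[
    {"delta_pos": [0.035,0,-0.5],"roll": 0},
    {"delta_pos": [0,0,-0.8],"roll": 0},
    {"delta_pos": [0,0,-0.7],"roll": 0},
    {"delta_pos": [0,0,-0.5],"roll": 0},
    {"delta_pos": [0,0,-0.3],"roll": 0},
    {"delta_pos": [0,0,-0.15],"roll": 0},
    {"delta_pos": [0,0,0],"roll": 0},
    {"delta_pos": [0,0,0],"roll": 0},
    {"delta_pos": [0,0,0],"roll": 0},
  ],
)

```text
t: 21.68
tcp_pos: [0.4538, 0.1869, 0.029]
eef_rot: [[0.075, -0.997, 0.002], [-0.997, -0.075, 0.001], [-0.0, -0.002, -1.0]]
ft_force: [-0.2, -0.9, 0.0]
gripper_width: 0.0615
```

apply_moves(
  moves=[
    {"delta_pos": [0,0,-0.04],"roll": 0},
    {"delta_pos": [0,0,0],"roll": 0},
    {"delta_pos": [0,0,0],"roll": 0},
    {"delta_pos": [0,0,0],"roll": 0},
    {"delta_pos": [0,0,0],"roll": 0},
    {"delta_pos": [0,0,0],"roll": 0},
    {"delta_pos": [0,0,0],"roll": 0},
    {"delta_pos": [0,0,0],"roll": 0},
  ],
  gripper=0,
  squeeze=40,
)

```text
t: 22.68
tcp_pos: [0.4531, 0.1866, 0.0254]
eef_rot: [[0.075, -0.997, 0.0], [-0.997, -0.075, -0.0], [0.0, 0.0, -1.0]]
ft_force: [-0.9, -0.0, -0.3]
gripper_width: 0.0251
```

apply_moves(
  moves=[
    {"delta_pos": [0,0,0.3],"roll": 0},
    {"delta_pos": [0,0,0.7],"roll": 0},
    {"delta_pos": [0,0,0.8],"roll": 0},
    {"delta_pos": [0.1,-0.3,0.2],"roll": 0},
    {"delta_pos": [0.2,-0.6,0],"roll": 0},
    {"delta_pos": [0.25,-0.6,0],"roll": 0},
    {"delta_pos": [0.25,-0.6,0],"roll": 0},
    {"delta_pos": [0.25,-0.6,0],"roll": 0},
    {"delta_pos": [0.25,-0.6,0],"roll": 0},
    {"delta_pos": [0.2,-0.6,0],"roll": 0},
    {"delta_pos": [0.14,-0.28,0],"roll": 0},
    {"delta_pos": [0,0,0],"roll": 0},
  ],
)

```text
t: 24.18
tcp_pos: [0.5517, -0.0647, 0.1455]
eef_rot: [[0.074, -0.997, -0.0], [-0.997, -0.074, 0.001], [-0.001, 0.0, -1.0]]
ft_force: [0.3, 0.5, -3.7]
gripper_width: 0.0253
```

apply_moves(
  moves=[
    {"delta_pos": [0,0,-0.5],"roll": 0},
    {"delta_pos": [0,0,-0.5],"roll": 0},
    {"delta_pos": [0,0,0],"roll": 0},
    {"delta_pos": [0,0,0],"roll": 0},
  ],
)

```text
t: 24.68
tcp_pos: [0.552, -0.0633, 0.0869]
eef_rot: [[0.076, -0.997, 0.002], [-0.997, -0.076, 0.0], [0.0, -0.002, -1.0]]
ft_force: [-0.2, 0.1, -2.8]
gripper_width: 0.0254
```

```bash
python3 - <<'E'
from station import ctrl
from h import *
w=ctrl.capture("wrist")
cv2.imwrite("pics/w8.png",cv2.cvtColor(w["image"],cv2.COLOR_RGB2BGR))
s=ctrl.get_state();print(s["tcp_pos"],s["t"])
E
```

```text
[ 0.55234233 -0.06360805  0.08751554] 24.725
```

View pics/w8.png

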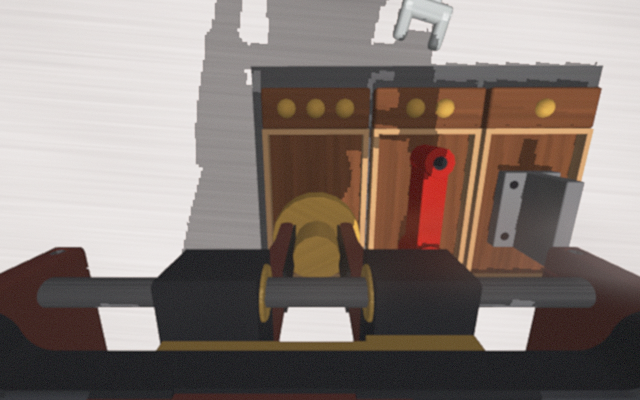

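Disc level over the three-stud pocket at (316,235). Lowering it.

apply_moves(
  moves=[
    {"delta_pos": [0,0,-0.4],"roll": 0},
    {"delta_pos": [0,0,-0.25],"roll": 0},
    {"delta_pos": [0,0,-0.1],"roll": 0},
    {"delta_pos": [0,0,-0.06],"roll": 0},
    {"delta_pos": [0,0,0],"roll": 0},
    {"delta_pos": [0,0,0],"roll": 0},
    {"delta_pos": [0,0,0],"roll": 0},
  ],
)

```text
t: 25.6
tcp_pos: [0.5518, -0.0642, 0.0373]
eef_rot: [[0.075, -0.997, 0.001], [-0.997, -0.075, -0.0], [0.0, -0.001, -1.0]]
ft_force: [0.6, -0.4, -3.0]
gripper_width: 0.0251
```

apply_moves(
  moves=[
    {"delta_pos": [0,0,-0.015],"roll": 0},
    {"delta_pos": [0,0,0],"roll": 0},
    {"delta_pos": [0,0,0],"roll": 0},
  ],
)

```text
t: 25.98
tcp_pos: [0.5518, -0.0642, 0.0365]
eef_rot: [[0.075, -0.997, 0.001], [-0.997, -0.075, -0.0], [0.0, -0.001, -1.0]]
ft_force: [0.2, -0.7, 0.3]
gripper_width: 0.0252
```

Contact felt. Releasing and rising.

apply_moves(
  moves=[
    {"delta_pos": [0,0,0],"roll": 0},
    {"delta_pos": [0,0,0],"roll": 0},
    {"delta_pos": [0,0,0],"roll": 0},
    {"delta_pos": [0,0,0],"roll": 0},
    {"delta_pos": [0,0,0.3],"roll": 0},
    {"delta_pos": [0,0,0.8],"roll": 0},
    {"delta_pos": [0,0,0.8],"roll": 0},
    {"delta_pos": [0,0,0.8],"roll": 0},
    {"delta_pos": [0,0,0],"roll": 0},
    {"delta_pos": [0,0,0],"roll": 0},
  ],
  gripper=52,
)

```text
t: 27.22
tcp_pos: [0.5515, -0.0641, 0.1982]
eef_rot: [[0.075, -0.997, 0.0], [-0.997, -0.075, -0.0], [0.0, -0.0, -1.0]]
ft_force: [0.3, 1.3, -1.3]
gripper_width: 0.0453
```

```bash
python3 - <<'E'
from station import ctrl
from h import *
w=ctrl.capture("wrist");c=ctrl.capture("side")
a=cv2.resize(c["image"][100:220,220:460],None,fx=3,fy=3)
b=cv2.resize(w["image"],(720,450))[:400]
cv2.imwrite("pics/w9.png",cv2.cvtColor(b,cv2.COLOR_RGB2BGR));cv2.imwrite("pics/s9.png",cv2.cvtColor(a,cv2.COLOR_RGB2BGR))
s=ctrl.get_state();print(s["tcp_pos"],s["t"],s["ft_force"])
E
```

```text
[ 0.55087334 -0.06403392  0.19637415] 27.325 [-0.33978692  0.13744967  0.07709013]
```

View pics/w9.png

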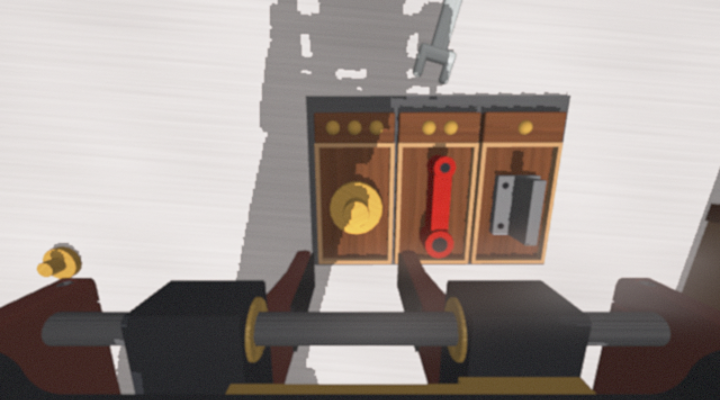

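View pics/s9.png

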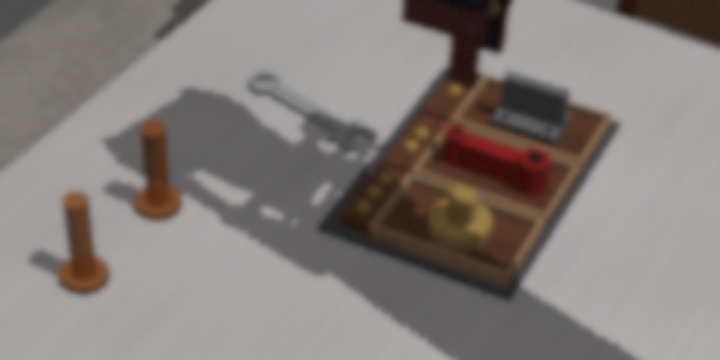

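All three parts lie flat inside their pockets: disc at (356,208), crank at (440,205), bracket at (518,205). The tubes and spanner have not moved, and the gripper is well clear. Handing in.

```bash
python3 -c "
from station import ctrl
print(ctrl.hand_in())"
```

```text
the job is handed in; nothing more can be done
None
```

The job is handed in, after about 27 s of the 72 s allowed. I laid the bracket in the one-stud pocket, then the large crank arm lengthwise in the two-stud pocket, then the large disc in the three-stud pocket. Each part was lowered until the wrist force showed it touching the floor, and only then released.

The last wrist and side pictures showed all three parts flat inside their pockets and the right way up. By eye, the tubes and spanner had not moved. The gripper was about 0.2 m up with no contact force (under 0.5 N). No check failed or disagreed beyond a few millimetres between camera views. One small script failed to find the crank's hub hole, so I used the top-view value instead; its boss position agreed with the wrist view to 1 mm. I did not measure the final part positions numerically, and the hand-in reported no verdict.

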